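# Clamp a printing block and put the vise in float

## Robot

A 6-joint arm with a two-finger parallel gripper is mounted at the origin on the work surface. World frame = base frame: x ahead of the robot, y to its left, z up, the work surface at z = 0. Lengths are in mm, angles in degrees, forces in N, time in s.
With the tool pointing down it reaches from about 350 to 950 mm from the base axis. Payload 17.4 kg.
Tool frame: the origin (TCP) lies between the finger pads; the fingertips stand 11 mm ahead of it and the grasp point (between the pads) lies 8 mm behind it; x points along the fingers, y is the direction in which the jaws open and shut, and the axes are right-handed (so a half turn about x gives the same grasp; the last joint's range is limited). The gripper opens to 93 mm and grips with 3 to 60 N. Pads are 15 mm wide; open, the fingers measure 128 mm over their backs; the gripper's body (75 mm by 188 mm) begins 65 mm behind the grasp point.
Start: joints at [63.094, 6.646, 82.598, -0, 90.757, -2.166], TCP at [282.5, 613.047, 229.646] pointing down, gripper open.
Joint ranges: [-162.19, 162.19], [-47.58, 125.68], [4.15, 143.07], [-65.23, 245.23], [0.69, 171.88], [-170.13, 170.13]. Speed limits (degrees/s): [108.29, 108.29, 127.2, 180, 180, 180].

## Interface

Orientations are given as [roll, pitch, yaw] about the fixed x, y, z axes, in that order (R = Rz(yaw) Ry(pitch) Rx(roll)).
In Python, from station import get_obs, capture, job gives the robot as it stands.
- The arm moves only by the tool arm_command, never from a script. Its argument "moves" is text: rows parted by semicolons, each of 7 numbers parted by spaces: the shift along the tool's x, y, z in cm, then the turn, a rotation vector about the tool's x, y, z in degrees, then the closure, from 0 (fully open) to 1 (shut). In form: x y z wx wy wz jaw; .... A call has exactly 10 rows; each row shifts and turns the commanded pose from where the row before left it, along the tool's axes as they then stand; what a row does not reach is not made up. A row lasts 1/8 s, in which the tool goes at most 62.5 mm and 10.7 degrees, less where a joint would pass 70% of its speed; a pose out of reach is approached as far as the arm can. A call with a gripper value outside its range is refused whole. The fingers move at their own pace and stop on an object; "squeeze" is the grip in N (left out, the last holds). Time passes only in rows, so rows that do not move let the fingers close, or fill a call up. It gives the time, the measured TCP pose, the force and the opening at its end, in the units of the state.
- get_obs(): the state, without advancing time (a new reading comes with each control period).
- capture(name): name is "side" or "top"; returns a dict with "img" (480x640x3 uint8, red, green, blue), "K" (3x3 intrinsics, pixels), "k1" (the pictures are not rectified: a ray, as slopes to the right and down, at radius r is drawn at 1 + k1 r^2 times it, then the intrinsics apply), "position" and "attitude" of the camera in the world. Camera axes: x right, y up, looking along -z (the intrinsics and any distortion apply to the point x, -y, -z); pixel columns grow to the right and rows downward; lengths in mm; the calibration is good to about 2 mm. A picture is of the moment at which its call begins. There is no depth.
- job.hand_in(): hands the job in, once; it reports no verdict.
The state is a dict: "time": time; "q": joint angles; "joint_velocities": joint speeds; "joint_efforts": joint torques, N m; "eef_pos": TCP position; "tcp_rot": TCP orientation; "force": force on the tool from outside, world axes, zero at the start; "moment": the same for the moment, N m; "finger_gap": finger opening in mm.
Only numpy, scipy, OpenCV 4.12 (cv2) and the standard library are available. Lean on these libraries where they do the work, as an engineer would, in place of code of your own. Each camera call takes 0.05 s, during which the arm holds its last target.

## Task

Clamp the wooden printing block for touching up in the little hydraulic vise: lift it out of its rack, where only its long sides are free, set it down upright on the cork mat and let go, then take it again by its two ends (the jaws will cover its sides), stand it on the vise bed between the open jaws, square to them and centred along them, and let go. Then push the black-knobbed lever all the way over, past the light notch and through the stiffer detent into the float notch (green mark), so that the jaw closes up to the block, and leave it there. Leave the jar, the mug and the gouge where they are.

Things in the scene. Friction and masses are not known exactly. Their poses are not given: they have to be found in the camera images.
- block: loose fabric-printing block of pale maple, a plain cuboid 26 mm (its x) by 54 mm (its y) by 36 mm high (z), blue top face with brass bars; about 90 g. Origin at the centre of its underside. It starts upright in the rack, its axes about parallel to the rack's
- rack: fixed dark wooden rack (sizes in mm), origin at the centre of its underside on the table. Base plate 50 (x) by 92 (y), 6 thick; the block stands on it. Two end stops, 40 wide (x), tops 42 above the table like the block's top, inner faces at y -30 and +30, outer at -44 and +44, cover the block's ends; its long sides (facing rack +x and -x) are free
- mat: fixed flat cork mat, 140 by 140 mm, 4 mm thick, origin at the centre of its underside on the table; the place to set the block down between the two grasps
- vise: fixed low bench vise (sizes in mm), steel with green cylinder and valve block; origin on the table under the middle of the closed jaws. Foot plate x -45 to 155, y -45 to 45, 6 thick; bed 42 wide (y), top at z 20. Green cylinder head behind the moving jaw: x 60 to 78, top z 46. Green valve block: x 90 to 150, y -38 to 38, top z 46; mark plate behind the lever at x 140, up to z 121
- seat (a point): point on top of the vise bed, vise x 0, y 0, z 20 mm, middle of the closed jaws (gap 28 mm); axes are the vise's. The block stands here with its y along the vise's y, either way round. Jaws: y -21 to 21, tops at vise z 54, 2 below the top of a block on the bed; they cover its long sides, and its ends stick out 6 past them
- open_gap (a point): point on the bed top in the middle of the open jaws, vise x 4, y 0, z 20 (mm); axes are the vise's. The gap is 36 wide with the lever at 0: fixed jaw's inner face at vise x -14, moving jaw's at +22. The moving jaw slides towards vise -x in step with the lever, 8 in all, to x +14 in float, and pushes the block along
- lever (a joint): valve lever's angle, rad; growing, the knob swings towards vise +y. Notches: 0 open (white mark, starts near it; leans 0.525 to -y), 0.38 light (yellow), 1.05 float (green; leans 0.525 to +y); stop 1.12. Leaving 0 takes about 4 N at the knob, crest 0.19; leaving 0.38 up to 14 N near 0.56, crest 0.72: past it it snaps into float and stays, short of it it springs back
- lever_pivot (a point): the lever's pivot, fixed at vise x 120, y 0, z 50 (mm); its axis is level along the vise's x; axes are the vise's
- knob (a point): centre of the lever's black ball knob, diameter 28 mm, 110 mm from the pivot, moves with the lever; the straight steel shaft below it is 10 mm in diameter. In the vise frame (mm): x 120, y -55, z 145 with the lever at 0; x 120, y +55, z 145 in float; z 160 when upright
- jar: loose amber jar with copper-coloured lid, diameter 60 mm, 70 mm high, origin at the centre of its underside; bystander
- mug: loose blue mug, diameter 72 mm, 80 mm high, handle to one side, origin at the centre of its underside; bystander
- gouge: loose carving gouge with wooden handle, about 150 mm long, lying between the robot and the mat; bystander
Mind the look-alikes: they are no part of the job. What is meant by the block is not orange or turquoise, and is the larger of those in its own colour.

How it is judged:
By the outcome, as a careful person would: the job done as asked, in the order asked, and still so for the second after the job is handed in, with the robot touching nothing.
It also fails if it takes over 67 s, if anything falls off the work surface, if the arm or the gripper's body presses on something with over 40 N, if the wrist force passes 120 N, or if a joint passes its speed limit or range.

## Working session

There is one attempt and no reset: what is moved stays moved. The work goes in short steps, Python scripts to look and compute and a tool call to move; the robot and the scene stay as the last step left them, time stands still between calls to the robot, and variables do not carry over. Pictures are saved under pics/ and viewed, and the job is handed in when it is done.

Besides the shell and the picture viewer there is one more tool, called after "Request:" as a command line: name --argument value ..., lists and objects as JSON in quotes. arm_command: Moves the arm, as the interface text tells. Its arguments: {"type":"object","properties":{"moves":{"type":"string"},"squeeze":{"type":"number"}},"required":["moves"]}

```bash
ls; mkdir -p pics; python3 - <<'E'
from station import get_obs, capture, job
import cv2
print(get_obs())
for n in("side","top"):
    c=capture(n); cv2.imwrite(f"pics/{n}0.png",c["img"][:,:,::-1]); print(n,c["K"],c["k1"],c["position"],c["attitude"])
E
```

```text
pics
{'time': 0.0, 'q': array([ 6.30941223e+01,  6.67441368e+00,  8.26332742e+01, -1.23826151e-03,
        9.07559168e+01, -2.16510884e+00]), 'joint_velocities': array([-0.01956227, -0.01749541,  0.02168493, -0.08887759, -0.07850714,
       -0.02906725]), 'joint_efforts': array([ 1.45326605e-03, -7.21230125e+01, -6.22628260e+01,  7.81328115e-02,
        2.33015564e-02, -4.80692154e-05]), 'eef_pos': array([282.42449626, 612.88399978, 228.9285551 ]), 'tcp_rot': array([ -91.04989232,   89.93638323, -115.79067681]), 'force': array([0.09332785, 0.62010875, 0.26541703]), 'moment': array([-0.01704617,  0.02531967,  0.00674084]), 'finger_gap': 92.64657490421385}
side [[483.94325975   0.         316.8981844 ]
 [  0.         483.94325975 241.69808463]
 [  0.           0.           1.        ]] -0.050915146383750706 [ 149.86515451 -414.45145976  745.95462697] [ 42.86022444   0.15363918 -39.53366199]
top [[520.31375428   0.         315.26395171]
 [  0.         520.31375428 237.06821518]
 [  0.           0.           1.        ]] 0.034242731301859786 [476.65977093  43.9300509  989.42513603] [  3.00590303   0.79151143 -90.84762396]
```

View pics/side0.png

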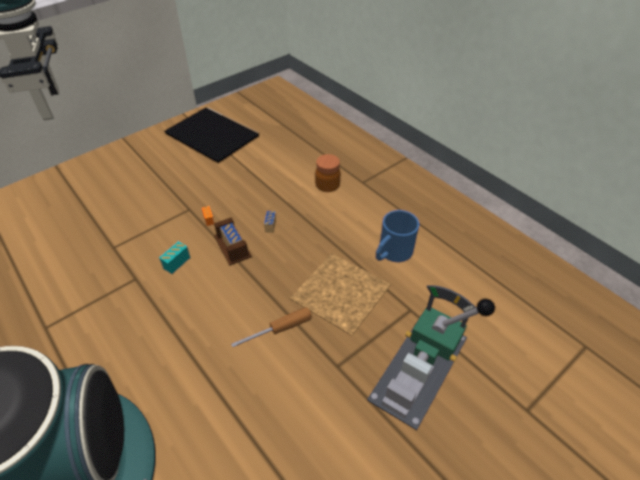

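View pics/top0.png

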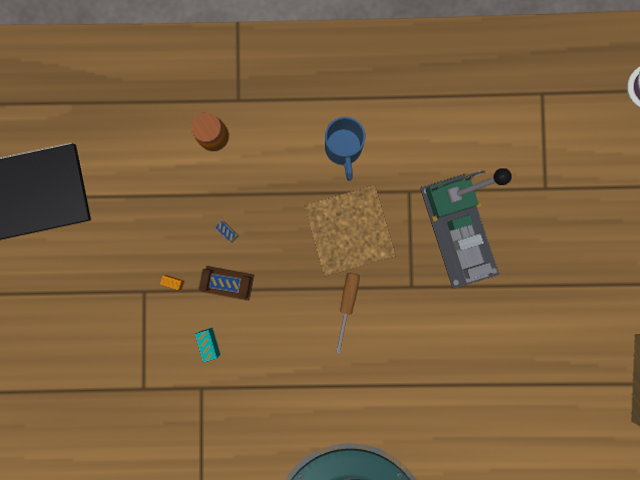

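The candidates are orange at (172,282), turquoise at (207,346), a small blue one loose at (227,231), and a larger blue one in the dark rack at (227,283), all in the top view. I choose the one in the rack and check it in close crops.

```bash
cat > h.py <<'E'
import numpy as np, cv2
from scipy.spatial.transform import Rotation as Rn
from scipy.optimize import least_squares
from station import get_obs, capture, job
def R(rpy): return Rn.from_euler('xyz',rpy,degrees=True).as_matrix()
def proj(c,P):
    P=np.atleast_2d(P).astype(float); p=(P-c["position"])@R(c["attitude"])
    s=np.c_[p[:,0]/-p[:,2], p[:,1]/p[:,2]]
    s=s*(1+c["k1"]*(s**2).sum(1,keepdims=True))
    return s*[c["K"][0,0],c["K"][1,1]]+[c["K"][0,2],c["K"][1,2]]
def unproj(c,uv,z):
    uv=np.atleast_2d(uv).astype(float)
    d=(uv-[c["K"][0,2],c["K"][1,2]])/[c["K"][0,0],c["K"][1,1]]
    s=d.copy()
    for _ in range(20): s=d/(1+c["k1"]*(s**2).sum(1,keepdims=True))
    r=np.c_[s[:,0],-s[:,1],-np.ones(len(s))]@R(c["attitude"]).T
    t=(z-c["position"][2])/r[:,2]
    return c["position"]+r*t[:,None]
def crop(c,name,u0,v0,u1,v1,k):
    im=cv2.resize(c["img"][v0:v1,u0:u1,::-1],None,fx=k,fy=k,interpolation=cv2.INTER_CUBIC); cv2.imwrite("pics/"+name,im)
def place(x,y,yaw,pts,z=0):
    a=np.radians(yaw); pts=np.atleast_2d(pts).astype(float)
    return pts@np.array([[np.cos(a),np.sin(a),0],[-np.sin(a),np.cos(a),0],[0,0,1]])+[x,y,z]
E
python3 - <<'E'
from h import *
import pickle
t=capture("top"); s=capture("side"); pickle.dump((t,s),open("c0.pkl","wb"))
crop(t,"rt.png",180,215,280,315,6); crop(s,"rs.png",180,180,300,280,6)
crop(t,"vt.png",410,155,530,295,4); crop(s,"vs.png",360,270,510,430,4)
print(unproj(t,[(227,283)],42),unproj(t,[(227,231)],20),unproj(t,[(350,230)],4))
print(unproj(s,[(230,234)],42))
E
```

```text
[[445.52252189 217.90082651  42.        ]] [[541.68326383 221.41323955  20.        ]] [[541.00235006  -9.27930324   4.        ]]
[[442.68644443 218.93069479  42.        ]]
```

View pics/rt.png

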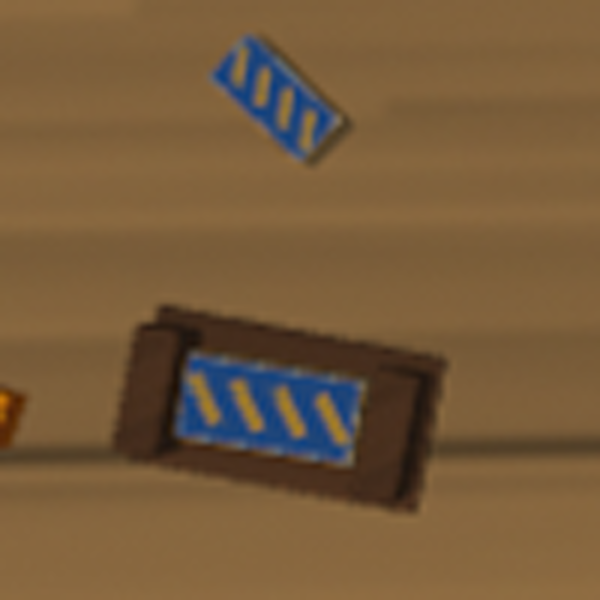

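View pics/rs.png

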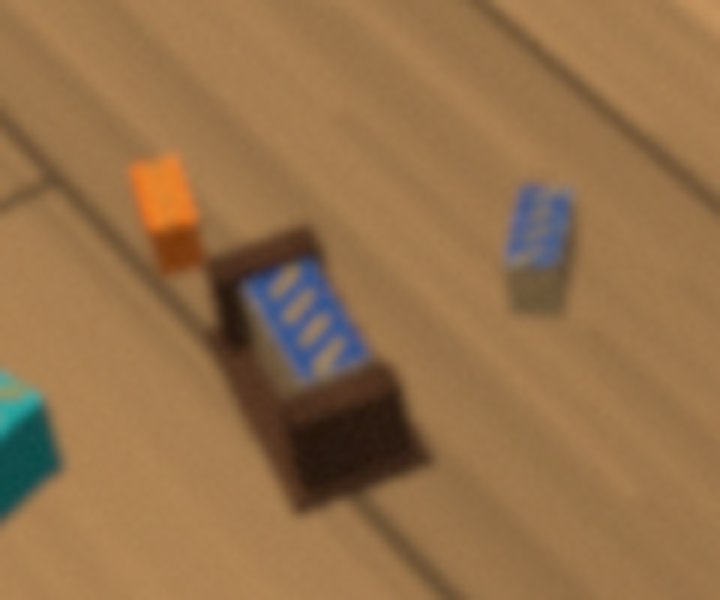

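View pics/vt.png

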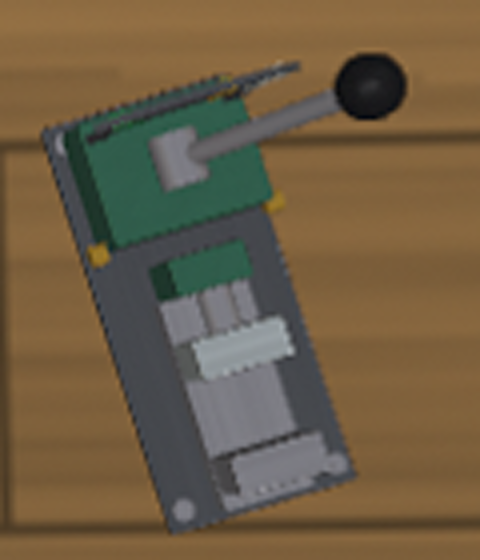

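View pics/vs.png

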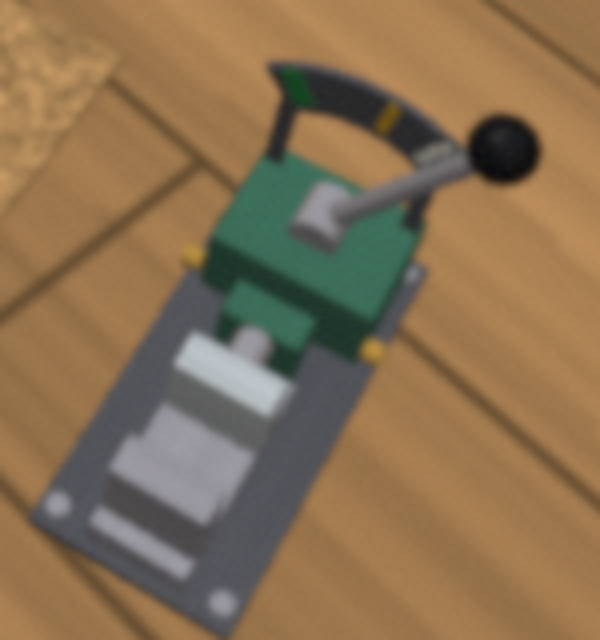

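The crops confirm it: the blue block in the rack is larger than the loose blue one and sits between the end stops. Next I fit the poses.

```bash
cat > fit0.py <<'E'
from h import *
import pickle
t,s=pickle.load(open("c0.pkl","rb"))
def px(l,k,u,v): return (np.array(l,float)+.5)/k-.5+[u,v]
def fit(obs,x0,z=0,verbose=True):
    def res(p,o=obs): return np.concatenate([(proj(c,place(*p,P,z))-uv).ravel() for c,P,uv in o])
    r=least_squares(res,x0,loss='soft_l1'); print("joint",r.x.round(2)); print((res(r.x)).reshape(-1,2).round(1).tolist())
    for o in obs:
        q=least_squares(res,x0,args=([o],)); print("  single",q.x.round(2),"rms",np.sqrt(np.mean(q.fun**2)).round(2))
    return r.x
# block: corners in block frame: choose yaw so y ~ along rack's
T=px([(187,356),(363,380),(352,465),(178,438)],6,180,215)
S=px([(318,258),(372,358),(300,384),(243,285)],6,180,180)
B=np.array([(13,27,42),(13,-27,42),(-13,-27,42),(-13,27,42)])
print("block");fit([(t,B,T),(s,B,S)],[445,218,-8])
Rk=np.array([(25,46,6),(25,-46,6),(-25,-46,6)])
print("rack");fit([(t,Rk,px([(160,306),(447,359),(416,512)],6,180,215)),(s,np.array([(-25,-46,6),(25,-46,6)]),px([(300,505),(430,458)],6,180,180))],[445,218,-8])
V=np.array([(155,45,6),(-45,45,6),(-45,-45,6),(22,-21,54)])
VS=np.array([(-45,45,6),(-45,-45,6),(155,-45,6),(150,38,46),(90,38,46)])
print("vise");v=fit([(t,V,px([(44,131),(172,533),(355,473),(296,353)],4,410,155)),(s,VS,px([(33,518),(228,634),(425,268),(268,153),(210,240)],4,360,270))],[500,-200,17])
print("knob pred",proj(t,place(*v,(120,-55,145))),px([(370,86)],4,410,155),proj(s,place(*v,(120,-55,145))),px([(503,149)],4,360,270))
M=np.array([(70,70,4),(70,-70,4),(-70,-70,4),(-70,70,4)])
print("mat");fit([(t,M,np.array([(375,186),(395,256),(324,275),(306,206)]))],[540,-10,15])
E
python3 fit0.py
```

```text
block
joint [445.81 221.65 -10.  ]
[[0.8, -0.5], [0.7, 0.2], [0.1, 0.3], [-0.2, 0.0], [-1.2, -0.5], [0.2, -0.6], [0.2, -0.2], [-0.5, -0.5]]
  single [445.83 222.29  -8.76] rms 0.24
  single [445.66 220.23 -12.03] rms 0.25
rack
joint [444.44 223.07 -11.14]
[[0.1, -0.1], [0.1, -0.2], [0.3, 0.5], [-0.8, -0.0], [0.5, -1.1]]
  single [444.6  223.4  -11.13] rms 0.23
  single [444.7  221.43 -12.25] rms 0.6
vise
joint [ 483.75 -230.68   16.46]
[[-0.3, -0.0], [0.8, 0.8], [1.2, 1.5], [0.2, 0.1], [-1.3, -0.7], [0.3, 0.6], [1.2, -0.6], [0.4, -4.3], [-0.3, -2.0]]
  single [ 484.82 -229.79   16.27] rms 0.58
  single [ 482.1  -232.28   16.61] rms 1.42
knob pred [[502.33127172 176.65582792]] [[502.125 176.125]] [[485.15948698 306.57122841]] [[485.375 306.875]]
mat
joint [539.81  -8.83 -75.46]
[[0.4, -0.6], [0.5, 0.4], [0.0, 1.1], [-1.6, -1.0]]
  single [539.85  -9.14 -75.55] rms 0.83
```

```bash
cat > go.py <<'E'
# usage: go.py X Y Z YAW : tool-y world angle YAW, tool x down ; prints remaining motion in tool axes
import sys
from h import *
o=get_obs(); Rc=R(o["tcp_rot"]); p=np.array(o["eef_pos"])
ang=lambda v: np.degrees(np.arctan2(v[1],v[0]))
print("t",round(o["time"],2),"tcp",p.round(1),"tool-x",Rc[:,0].round(3),"y-ang",ang(Rc[:,1]).round(2),"z-ang",ang(Rc[:,2]).round(2),"q",np.round(o["q"],1),"F",np.round(o["force"],1),"gap",round(o["finger_gap"],1))
if len(sys.argv)>4:
    X,Y,Z,W=map(float,sys.argv[1:5]); d=np.array([X,Y,Z])-p
    w=np.radians(W); xd=np.array([0,0,-1.]); yd=np.array([np.cos(w),np.sin(w),0]); Rt=np.c_[xd,yd,np.cross(xd,yd)]
    print("shift cm, present axes",(Rc.T@d/10).round(2),"after-turn axes",(Rt.T@d/10).round(2),"rotvec",Rn.from_matrix(Rc.T@Rt).as_rotvec(degrees=True).round(2))
E
python3 go.py 445.7 221.7 80 -10.3; python3 go.py 445.7 221.7 80 169.7
```

```text
t 0.2 tcp [282.4 613.  229.2] tool-x [-0.    -0.001 -1.   ] y-ang 65.26 z-ang -24.74 q [63.1  6.7 82.6  0.  90.8 -2.2] F [-0.9 -0.9  0.7] gap 92.6
shift cm, present axes [ 14.94 -28.69  31.2 ] after-turn axes [14.92 23.06 35.58] rotvec [7.556e+01 3.000e-02 4.000e-02]
t 0.2 tcp [282.4 613.  229.2] tool-x [-0.    -0.001 -1.   ] y-ang 65.26 z-ang -24.74 q [63.1  6.7 82.6  0.  90.8 -2.2] F [-0.9 -0.9  0.7] gap 92.6
shift cm, present axes [ 14.94 -28.69  31.2 ] after-turn axes [ 14.92 -23.06 -35.58] rotvec [-1.0444e+02 -4.0000e-02  3.0000e-02]
```

Request:
arm_command --moves "0 -4.1 4.45 0 0 0 0; 0 -4.1 4.45 0 0 0 0; 0 -4.1 4.45 0 0 0 0; 0 -4.1 4.45 0 0 0 0; 0 -4.1 4.45 0 0 0 0; 0 -4.1 4.45 0 0 0 0; 0 -4.1 4.45 0 0 0 0; 2 0 0 10 0 0 0; 2 0 0 10 0 0 0; 2 0 0 10 0 0 0" --squeeze 20

```text
time: 1.45
eef_pos: [445.3, 221.7, 169.0]
tcp_rot: [76.5, 90.0, 21.4]
force: [0.1, 1.0, 0.2]
finger_gap: 92.9
```

Request:
arm_command --moves "1.4 0 0 10 0 0 0; 1.4 0 0 10 0 0 0; 1.4 0 0 10 0 0 0; 1.4 0 0 10 0 0 0; 1.4 0 0 5.5 0 0 0; 1.4 0 0 0 0 0 0; 0 0 0 0 0 0 0; 0 0 0 0 0 0 0; 0 0 0 0 0 0 0; 0 0 0 0 0 0 0"

```text
time: 2.7
eef_pos: [445.5, 222.1, 86.0]
tcp_rot: [122.7, 90.0, 22.5]
force: [0.1, 0.3, 0.4]
finger_gap: 92.7
```

```bash
python3 go.py 445.7 221.7 20 -10.3; python3 - <<'E'
from h import *
t=capture("top");s=capture("side")
crop(t,"a_t.png",150,210,310,330,5); crop(s,"a_s.png",160,130,320,280,4)
E
```

```text
t 2.7 tcp [445.5 222.1  86. ] tool-x [ 0.001  0.    -1.   ] y-ang -10.22 z-ang -100.22 q [ 23.6 -11.6 113.8  -0.   77.8  33.8] F [0.1 0.3 0.4] gap 92.7
shift cm, present axes [6.6  0.03 0.04] after-turn axes [6.6  0.03 0.03] rotvec [ 0.08 -0.02 -0.03]
```

View pics/a_s.png

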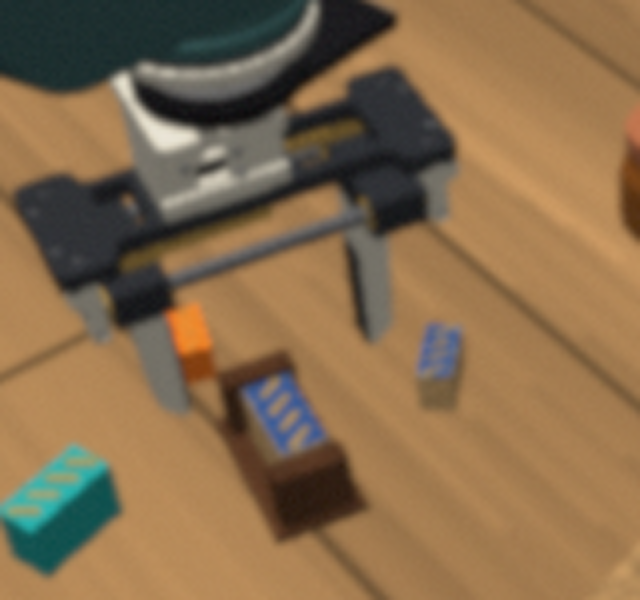

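View pics/a_t.png

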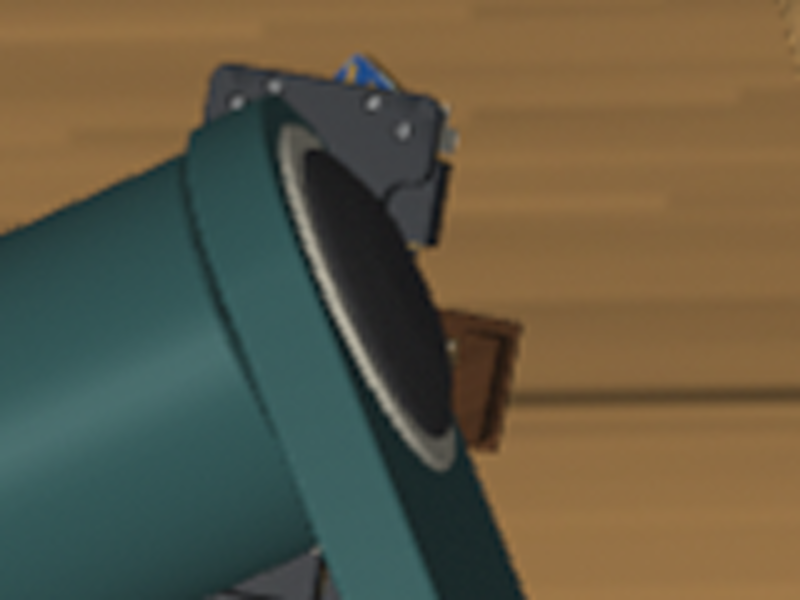

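The side view shows the fingers straddling the rack's free long sides. The block top is at about (285,415) in the crop, and the pads are in line with it. Next I descend and grip.

Request:
arm_command --moves "2 0.03 0.03 0 0 0 0; 2 0 0 0 0 0 0; 1.5 0 0 0 0 0 0; 1.0 0 0 0 0 0 0.2; 0 0 0 0 0 0 0.4; 0 0 0 0 0 0 1; 0 0 0 0 0 0 1; 0 0 0 0 0 0 1; 0 0 0 0 0 0 1; 0 0 0 0 0 0 1" --squeeze 20

```text
time: 4.05
eef_pos: [445.6, 221.7, 20.7]
tcp_rot: [122.8, 90.0, 22.5]
force: [-0.3, -0.6, 0.1]
finger_gap: 27.9
```

```bash
python3 go.py 550 -5 130 16.5
```

```text
t 4.05 tcp [445.6 221.7  20.7] tool-x [ 0.  0. -1.] y-ang -10.24 z-ang -100.24 q [ 23.5  -7.7 117.   -0.   70.8  33.8] F [-0.3 -0.6  0.1] gap 27.9
shift cm, present axes [-10.93  14.31  20.45] after-turn axes [-10.93   3.57  24.7 ] rotvec [-2.674e+01 -0.000e+00 -1.000e-02]
```

Request:
arm_command --moves "0 0 0 0 0 0 1; 0 0 0 0 0 0 1; -0.5 0 0 0 0 0 1; -1 0 0 0 0 0 1; -1.5 0 0 0 0 0 1; -2 0 0 0 0 0 1; -2 0 0 0 0 0 1; -2 0 0 0 0 0 1; -1 0 0 0 0 0 1; 0 0 0 0 0 0 1"

```text
time: 5.3
eef_pos: [445.8, 221.8, 121.3]
tcp_rot: [122.6, 89.9, 22.3]
force: [-0.9, 0.4, -1.2]
finger_gap: 25.7
```

```bash
python3 go.py 550 -5 120 16.5; python3 - <<'E'
from h import *
s=capture("side"); crop(s,"b_s.png",160,100,320,280,4)
E
```

```text
t 5.3 tcp [445.8 221.8 121.3] tool-x [ 0.001  0.    -1.   ] y-ang -10.24 z-ang -100.24 q [ 23.5 -13.1 111.7  -0.   81.4  33.8] F [-0.9  0.4 -1.2] gap 25.7
shift cm, present axes [ 0.14 14.29 20.46] after-turn axes [ 0.13  3.55 24.7 ] rotvec [-2.674e+01 -2.000e-02 -6.000e-02]
```

View pics/b_s.png

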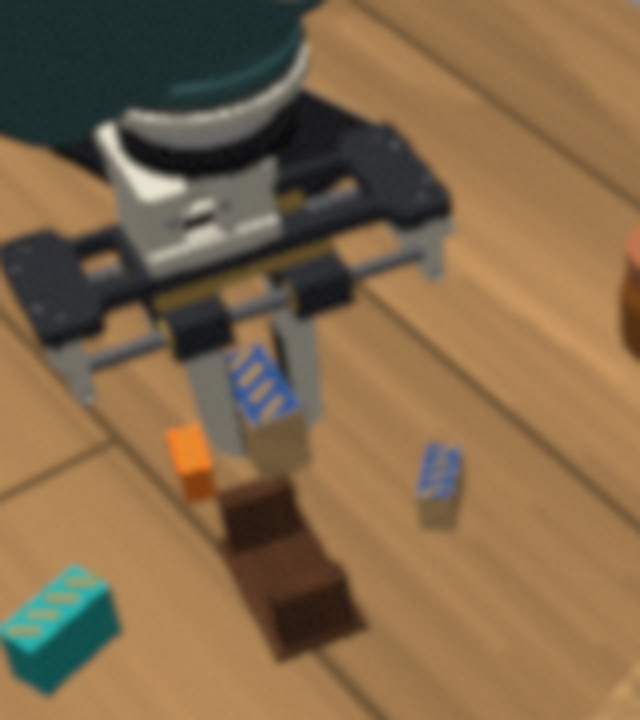

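The rack is empty and the block hangs upright between the pads, at crop (265,390).

Request:
arm_command --moves "0 0 0 -6.7 0 0 1; 0 0 0 -6.7 0 0 1; 0 0 0 -6.7 0 0 1; 0 0 0 -6.6 0 0 1; 0 0.6 4.1 0 0 0 1; 0 0.6 4.1 0 0 0 1; 0 0.6 4.1 0 0 0 1; 0 0.6 4.1 0 0 0 1; 0 0.6 4.1 0 0 0 1; 0 0.6 4.1 0 0 0 1"

```text
time: 6.6
eef_pos: [549.8, -5.4, 119.6]
tcp_rot: [-112.6, 89.9, 173.9]
force: [-0.3, 0.2, -1.4]
finger_gap: 25.9
```

Request:
arm_command --moves "0 0 0 0 0 0 1; 3 0 0 0 0 0 1; 3 0 0 0 0 0 1; 2 0 0 0 0 0 1; 1 0 0 0 0 0 1; 0.5 0 0 0 0 0 1; 0 0 0 0 0 0 1; 0 0 0 0 0 0 1; 0 0 0 0 0 0 1; 0 0 0 0 0 0 1"

```text
time: 7.85
eef_pos: [549.9, -4.1, 26.0]
tcp_rot: [69.6, 90.0, -4.0]
force: [-0.3, -0.4, -0.4]
finger_gap: 25.9
```

```bash
python3 go.py 550 -5 19 16.5; python3 - <<'E'
from h import *
s=capture("side"); crop(s,"c_s.png",260,200,420,360,4)
E
```

```text
t 7.85 tcp [549.9  -4.1  26. ] tool-x [ 0. -0. -1.] y-ang 16.46 z-ang -73.54 q [ -3.1  -1.3 110.4  -0.   70.9 -19.5] F [-0.3 -0.4 -0.4] gap 25.9
shift cm, present axes [ 0.7  -0.02  0.09] after-turn axes [ 0.7  -0.02  0.09] rotvec [-0.04  0.01 -0.03]
```

View pics/c_s.png

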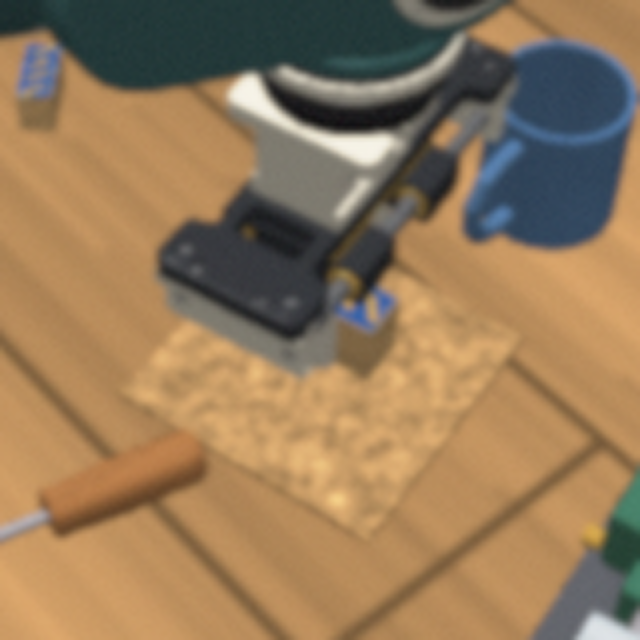

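Request:
arm_command --moves "0.3 0 0 0 0 0 1; 0.2 0 0 0 0 0 1; 0.1 0 0 0 0 0 1; 0.06 0 0 0 0 0 1; 0 0 0 0 0 0 1; 0.04 0 0 0 0 0 1; 0.03 0 0 0 0 0 1; 0 0 0 0 0 0 1; 0 0 0 0 0 0 1; 0 0 0 0 0 0 1"

```text
time: 9.15
eef_pos: [549.8, -4.0, 18.7]
tcp_rot: [64.1, 90.0, -9.5]
force: [-3.0, -0.1, 5.9]
finger_gap: 25.8
```

```bash
python3 go.py; python3 go.py
```

```text
t 9.15 tcp [549.8  -4.   18.7] tool-x [ 0. -0. -1.] y-ang 16.46 z-ang -73.54 q [ -3.1  -0.8 110.7  -0.   70.1 -19.5] F [-3.  -0.1  5.9] gap 25.8
t 9.15 tcp [549.8  -4.   18.7] tool-x [ 0. -0. -1.] y-ang 16.46 z-ang -73.54 q [ -3.1  -0.8 110.7  -0.   70.1 -19.5] F [-3.  -0.1  5.9] gap 25.8
```

There is contact with 5.9 N up, so I release and lift straight up.

Request:
arm_command --moves "0 0 0 0 0 0 0.6; 0 0 0 0 0 0 0; 0 0 0 0 0 0 0; 0 0 0 0 0 0 0; 0 0 0 0 0 0 0; -1 0 0 0 0 0 0; -3 0 0 0 0 0 0; -4 0 0 10 0 0 0; -2 0 0 10 0 0 0; 0 0 0 10 0 0 0"

```text
time: 10.4
eef_pos: [550.6, -4.1, 121.2]
tcp_rot: [101.2, 89.8, -2.6]
force: [1.0, 1.0, -0.1]
finger_gap: 92.9
```

```bash
python3 go.py 549.8 -4 100 -73.5; python3 - <<'E'
from h import *
import pickle
s=capture("side");t=capture("top"); pickle.dump((t,s),open("c1.pkl","wb")); crop(s,"d_s.png",280,210,400,310,6);crop(t,"d_t.png",270,150,430,300,4)
E
```

```text
t 10.4 tcp [550.6  -4.1 121.2] tool-x [ 0.004 -0.    -1.   ] y-ang -13.87 z-ang -103.87 q [ -3.1  -6.2 105.6   0.   80.4  10.8] F [ 1.   1.  -0.1] gap 92.9
shift cm, present axes [ 2.12 -0.09  0.01] after-turn axes [ 2.12 -0.03  0.08] rotvec [59.63 -0.14 -0.17]
```

View pics/d_s.png

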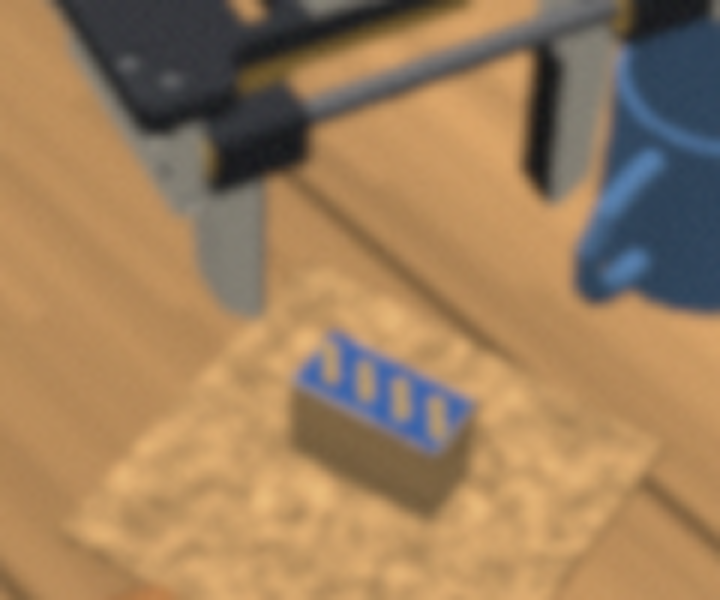

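View pics/d_t.png

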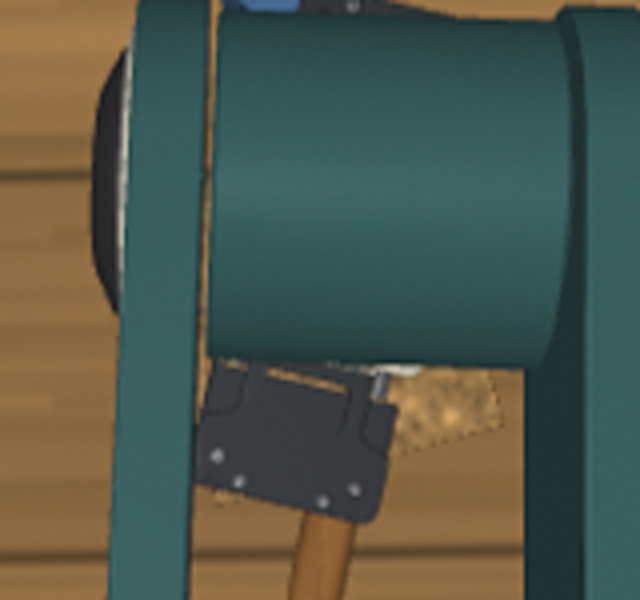

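```bash
python3 - <<'E'
from h import *
import pickle
t,s=pickle.load(open("c1.pkl","rb"))
def px(l,k,u,v): return (np.array(l,float)+.5)/k-.5+[u,v]
T=px([(333,330),(476,405),(437,455),(293,380)],6,280,210)
B=np.array([(13,27,40),(13,-27,40),(-13,-27,40),(-13,27,40)])
r=least_squares(lambda p:(proj(s,place(*p,B))-T).ravel(),[550,-4,16]);print(r.x,r.fun.round(1))
E
```

```text
[549.94003607  -5.23756156  16.17025418] [ 0.2 -0.3  0.7 -0.4 -0.1  0.5 -0.7  0.1]
```

The block stands upright and free on the mat, with its top at about (385,395) in the crop. The side fit puts it at (549.9,-5.2), 16.2°, which agrees with the release pose. Next I turn to take it by the ends.

Request:
arm_command --moves "0 0 0 10 0 0 0; 0 0 0 10 0 0 0; 0 0 0 10 0 0 0; 0 0 0 10 0 0 0; 0 0 0 10 0 0 0; 0 0 0 9.6 0 0 0; 2 0 0 0 0 0 0; 0 0 0 0 0 0 0; 0 0 0 0 0 0 0; 0 0 0 0 0 0 0"

```text
time: 11.75
eef_pos: [549.9, -4.0, 98.6]
tcp_rot: [162.5, 90.0, -0.6]
force: [-0.2, 0.2, 0.1]
finger_gap: 92.9
```

```bash
python3 go.py 549.9 -4.2 21 -73.54; python3 - <<'E'
from h import *
import pickle
s=capture("side");t=capture("top"); crop(s,"e_s.png",250,190,410,310,5);crop(t,"e_t.png",410,155,530,295,4)
E
```

```text
t 11.75 tcp [549.9  -4.   98.6] tool-x [ 0. -0. -1.] y-ang -73.05 z-ang -163.05 q [ -3.1  -5.2 106.9   0.   78.3  70. ] F [-0.2  0.2  0.1] gap 92.9
shift cm, present axes [7.76 0.01 0.01] after-turn axes [7.76 0.01 0.  ] rotvec [ 0.49 -0.02 -0.01]
```

View pics/e_s.png

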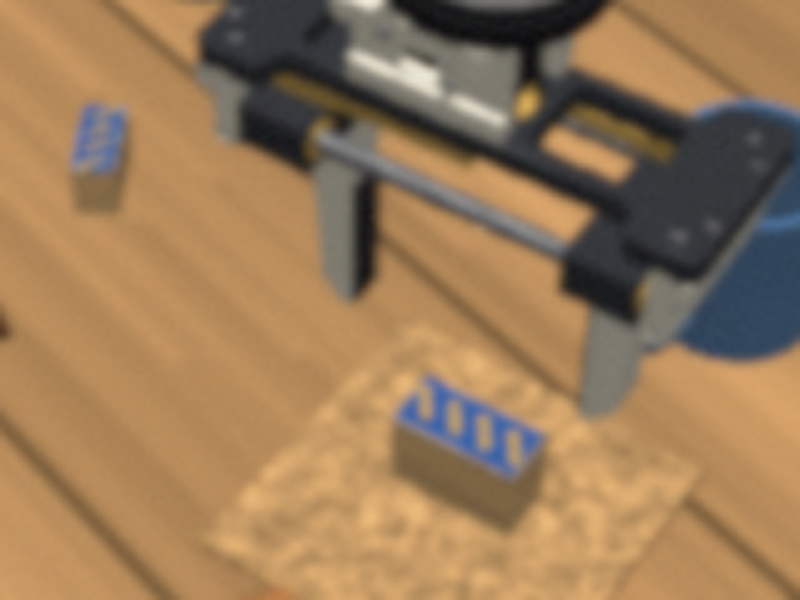

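Request:
arm_command --moves "3 0 0 0.5 0 0 0; 2.5 0 0 0 0 0 0; 1.5 0 0 0 0 0 0; 0.8 0 0 0 0 0 0; 0 0 0 0 0 0 0; 0 0 0 0 0 0 1; 0 0 0 0 0 0 1; 0 0 0 0 0 0 1; 0 0 0 0 0 0 1; 0 0 0 0 0 0 1" --squeeze 20

```text
time: 13.1
eef_pos: [549.8, -4.0, 20.4]
tcp_rot: [146.3, 90.0, -17.3]
force: [-1.4, -0.5, 1.5]
finger_gap: 53.6
```

Request:
arm_command --moves "0 0 0 0 0 0 1; 0 0 0 0 0 0 1; -0.5 0 0 0 0 0 1; -1 0 0 0 0 0 1; -2 0 0 0 0 0 1; -3 0 0 0 0 0 1; -4 0 0 0 0 0 1; -2 0 0 0 0 0 1; 0 0 0 0 0 0 1; 0 0 0 0 0 0 1"

```text
time: 14.35
eef_pos: [549.3, -4.0, 143.9]
tcp_rot: [-20.0, 89.9, 176.4]
force: [-0.6, -0.7, -1.5]
finger_gap: 53.9
```

```bash
python3 go.py; python3 - <<'E'
from h import *
import pickle
s=capture("side");t=capture("top"); pickle.dump((t,s),open("c2.pkl","wb")); crop(s,"f_s.png",270,180,390,300,5);crop(t,"f_t.png",400,155,520,295,4)
E
```

```text
t 14.35 tcp [549.3  -4.  143.9] tool-x [-0.002  0.    -1.   ] y-ang -73.64 z-ang -163.64 q [ -3.1  -7.  104.2   0.   82.9  70.6] F [-0.6 -0.7 -1.5] gap 53.9
```

View pics/f_s.png

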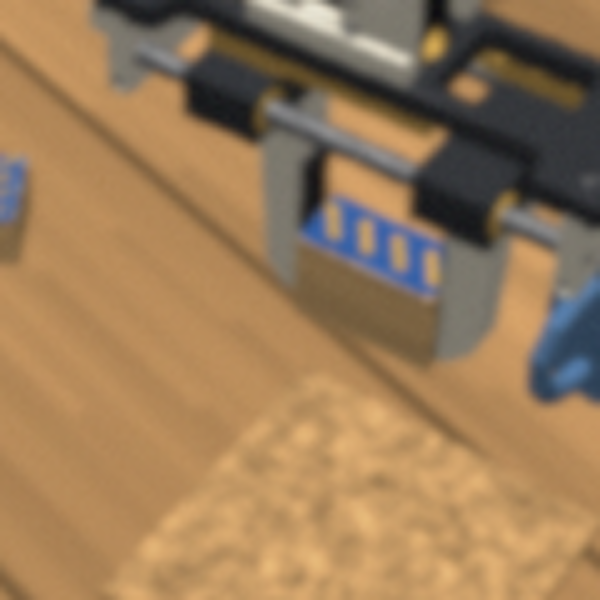

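View pics/f_t.png

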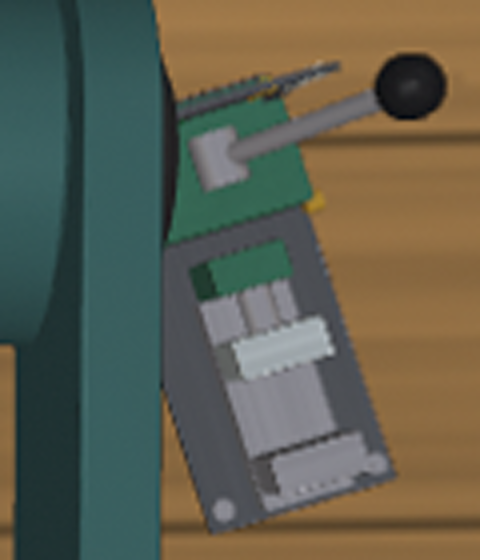

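```bash
cat > ov.py <<'E'
from h import *
def box(x0,x1,y0,y1,z0,z1):
    c=[(x,y,z) for z in(z0,z1) for x,y in((x0,y0),(x1,y0),(x1,y1),(x0,y1))]
    return np.array(c,float),[(0,1),(1,2),(2,3),(3,0),(4,5),(5,6),(6,7),(7,4),(0,4),(1,5),(2,6),(3,7)]
VB=[box(-45,155,-45,45,6,6),box(90,150,-38,38,46,46),box(-14,22,-21,21,54,54),box(-14,22,-21,21,20,20),box(60,78,-21,21,46,46)]
def overlay(c,name,pose,boxes,u0,v0,u1,v1,k,col=(0,255,255)):
    im=cv2.resize(c["img"][v0:v1,u0:u1,::-1],None,fx=k,fy=k,interpolation=cv2.INTER_CUBIC)
    for P,E in boxes:
        q=((proj(c,place(*pose,P))-[u0,v0]+.5)*k-.5)
        for a,b in E: cv2.line(im,tuple(np.round(q[a]).astype(int)),tuple(np.round(q[b]).astype(int)),col,1,cv2.LINE_AA)
    cv2.imwrite("pics/"+name,im)
E
python3 - <<'E'
from ov import *
import pickle
t,s=pickle.load(open("c0.pkl","rb"))
overlay(t,"o_t.png",(484.5,-230,16.4),VB,415,160,515,295,6-1)
overlay(s,"o_s.png",(483.0,-231.5,16.5),VB,365,280,495,430,4)
E
```

```text
(no output)
```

View pics/o_t.png

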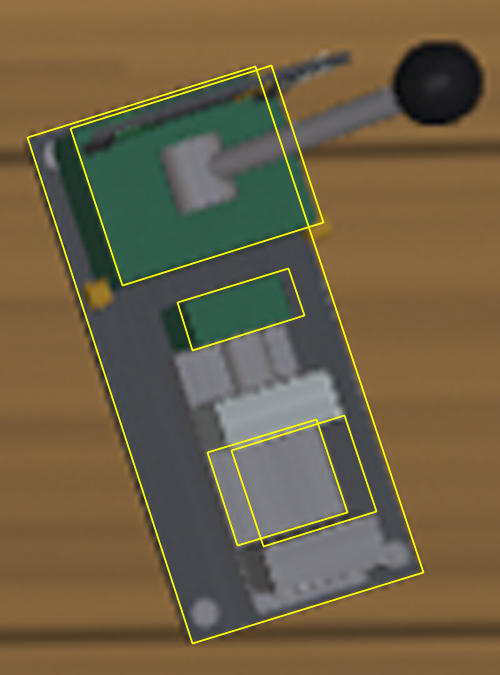

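View pics/o_s.png

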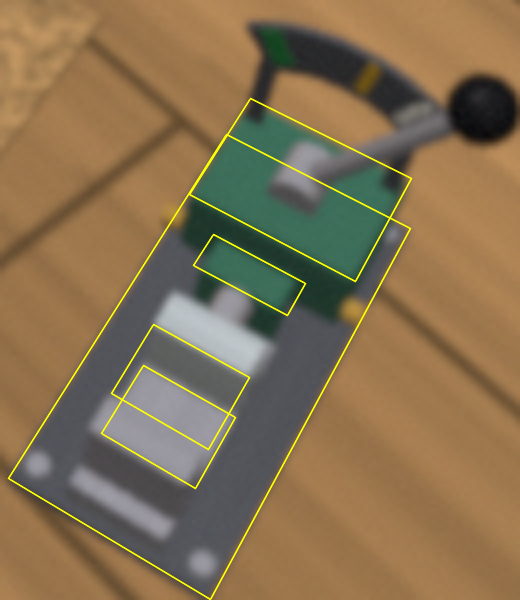

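The block is held upright by its ends, and the vise model matches both views to about 1–1.5 mm. Next I hover over the open jaws.

```bash
python3 go.py 488 -229.2 84 -73.55
```

```text
t 14.45 tcp [549.2  -4.  143.8] tool-x [-0.002  0.    -1.   ] y-ang -73.64 z-ang -163.64 q [ -3.1  -7.  104.2   0.   82.9  70.6] F [-0.4  0.1 -1.4] gap 54.0
shift cm, present axes [ 5.99 19.89 12.21] after-turn axes [ 5.98 19.86 12.25] rotvec [-0.09  0.12  0.04]
```

Request:
arm_command --moves "0 3.3 2.03 0 0 0 1; 0 3.3 2.03 0 0 0 1; 0 3.3 2.03 0 0 0 1; 0 3.3 2.03 0 0 0 1; 0 3.3 2.03 0 0 0 1; 0 3.3 2.03 0 0 0 1; 2 0 0 0 0 0 1; 2 0 0 0 0 0 1; 1.5 0 0 0 0 0 1; 0.5 0 0 0 0 0 1"

```text
time: 15.7
eef_pos: [488.4, -227.4, 83.8]
tcp_rot: [-45.4, 89.9, 151.0]
force: [-0.4, -0.3, -0.3]
finger_gap: 53.8
```

```bash
python3 go.py 488 -229.2 84 -73.55; python3 - <<'E'
from ov import *
import pickle
s=capture("side");t=capture("top"); pickle.dump((t,s),open("c3.pkl","wb")); crop(s,"g_s.png",365,260,495,410,5);crop(t,"g_t.png",410,155,530,295,4)
E
```

```text
t 15.7 tcp [ 488.4 -227.4   83.8] tool-x [-0.002  0.001 -1.   ] y-ang -73.58 z-ang -163.58 q [-27.7  -5.9 109.    0.   77.   45.9] F [-0.4 -0.3 -0.3] gap 53.8
shift cm, present axes [-0.02  0.16  0.09] after-turn axes [-0.02  0.16  0.09] rotvec [-0.03  0.08  0.08]
```

View pics/g_s.png

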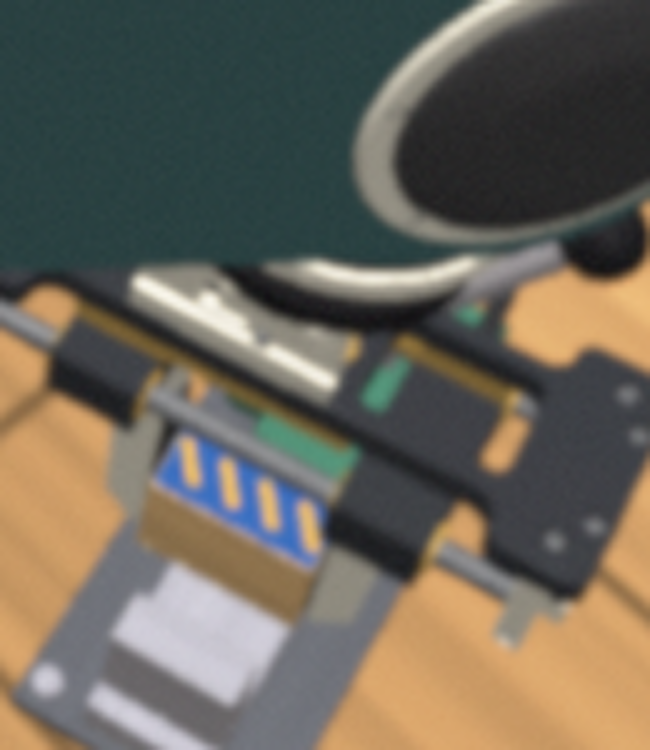

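View pics/g_t.png

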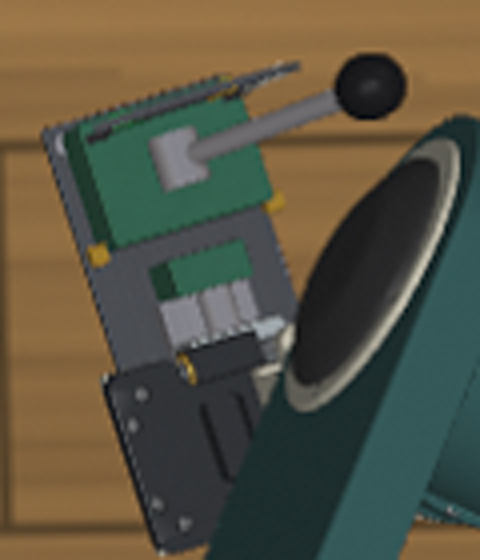

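```bash
python3 - <<'E'
from ov import *
import pickle
t,s=pickle.load(open("c3.pkl","rb"))
a=np.radians(16.42)
blk=box(-13,13,-27,27,67.4,103.4)
overlay(s,"g_o.png",(488.4,-227.4,16.42),[blk],380,320,440,410,8)
im=cv2.imread("pics/g_o.png")
overlay(s,"g_o2.png",(484.2,-230.3,16.45),[VB[0]]+[VB[2]],365,340,465,440,7)
E
```

```text
(no output)
```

View pics/g_o.png

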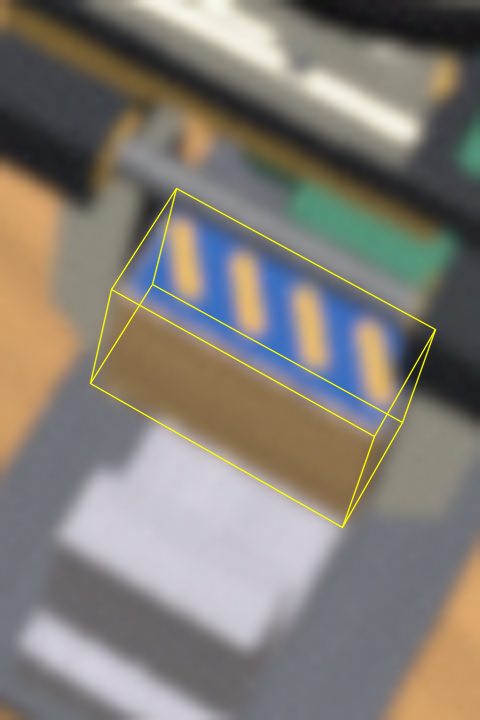

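View pics/g_o2.png

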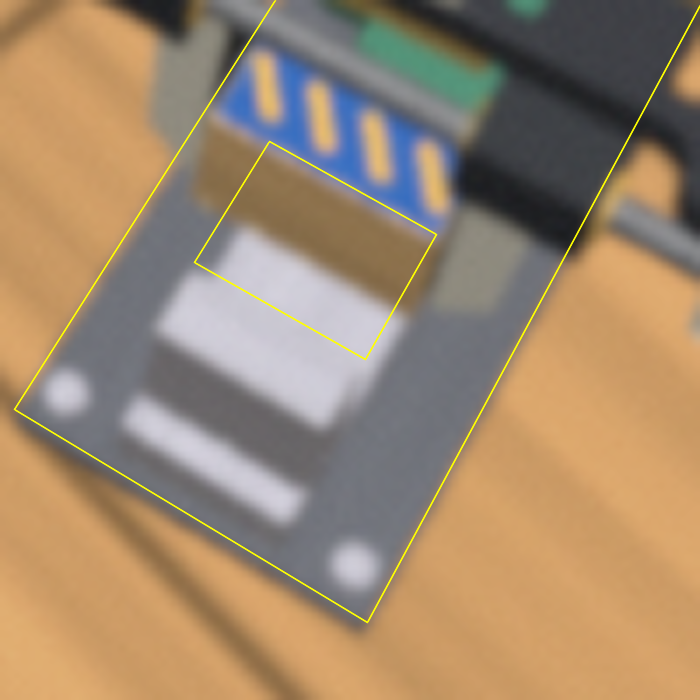

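```bash
cat > ef.py <<'E'
from ov import *
import pickle
from scipy.ndimage import map_coordinates, gaussian_filter
def edgefit(c,segs,p0,half=3.0,it=4,z=0,verbose=False):
    g=np.stack([gaussian_filter(c["img"][:,:,i].astype(float),0.7) for i in range(3)])
    p=np.array(p0,float); rows=[]
    for k in range(it):
        obs=[]
        for si,(A,Bp) in enumerate(segs):
            Q=np.linspace(A,Bp,22)[2:-2]; uv=proj(c,place(*p,Q,z)); d=uv[-1]-uv[0]; d/=np.linalg.norm(d); n=np.array([-d[1],d[0]])
            ts=np.arange(-half,half+.01,.25); 
            pts=uv[:,None]+ts[None,:,None]*n
            prof=np.stack([map_coordinates(g[i],[pts[...,1],pts[...,0]],order=1) for i in range(3)])
            gr=np.sqrt((np.gradient(prof,axis=2)**2).sum(0)).mean(0)  # mean along edge
            j=int(np.argmax(gr)); off=ts[j]
            if 0<j<len(ts)-1:
                a,b,cc=gr[j-1:j+2]; off+=.25*.5*(a-cc)/(a-2*b+cc)
            obs.append((Q,uv+off*n,n,off,gr[j]))
        def res(x): return np.concatenate([((proj(c,place(*x,Q,z))-t)@n) for Q,t,n,_,_ in obs])
        r=least_squares(res,p,loss='soft_l1',f_scale=.3); p=r.x; half=max(1.5,half*.75)
    print(p.round(2),[(round(float(np.mean((proj(c,place(*p,Q,z))-t)@n)),2),round(gm,1)) for Q,t,n,_,gm in obs]); return p
E
cat > rv.py <<'E'
from ef import *
t,s=pickle.load(open("c0.pkl","rb"))
f=lambda *a:[np.array(x,float) for x in a]
# top cam: footplate edges (z6), valve block top right edge/near edge, jaw edges
T=[f((-45,45,6),(85,45,6)),f((-45,-45,6),(-45,45,6)),f((-40,-45,6),(80,-45,6)),f((90,-30,46),(90,38,46)),f((22,-21,54),(22,21,54)),f((-14,-21,54),(-14,21,54)),f((60,-15,46),(60,15,46))]
print("top");edgefit(t,T,(484.2,-230.3,16.45))
S=[f((-45,45,6),(85,45,6)),f((-45,-45,6),(-45,45,6)),f((-40,-45,6),(140,-45,6)),f((90,-30,46),(90,38,46)),f((22,-21,54),(22,21,54)),f((-14,-21,54),(-14,21,54)),f((60,-15,46),(60,15,46))]
print("side");edgefit(s,S,(484.2,-230.3,16.45))
print("side no near");edgefit(s,[S[0]]+S[3:],(484.2,-230.3,16.45),half=2)
print("top jaws");edgefit(t,[T[0]]+T[3:],(484.2,-230.3,16.45),half=2)
_,s3=pickle.load(open("c3.pkl","rb"))
B=[f((-13,-27,67.4),(-13,27,67.4)),f((-13,-20,103.4),(-13,20,103.4)),f((-13,27,67.4),(-13,27,103.4))]
print("block hover");edgefit(s3,B,(488.4,-227.4,16.42),half=2)
_,s1=pickle.load(open("c1.pkl","rb"))
B=[f((-13,-27,40),(-13,27,40)),f((13,-27,40),(13,27,40)),f((-13,-27,40),(13,-27,40)),f((-13,27,40),(13,27,40)),f((-13,-27,4),(-13,27,4))]
print("block mat");edgefit(s1,B,(549.8,-4,16.46),half=2)
E
python3 rv.py
```

```text
top
[ 483.88 -228.58   15.9 ] [(0.34, np.float64(9.9)), (0.1, np.float64(6.1)), (-0.34, np.float64(6.8)), (-0.78, np.float64(3.5)), (0.04, np.float64(7.4)), (0.39, np.float64(11.1)), (-0.1, np.float64(9.4))]
side
[ 482.58 -231.57   16.65] [(-0.07, np.float64(6.0)), (1.02, np.float64(6.3)), (0.06, np.float64(5.8)), (0.03, np.float64(5.5)), (-0.07, np.float64(12.2)), (-0.74, np.float64(0.8)), (0.03, np.float64(5.7))]
side no near
[ 482.78 -231.58   16.57] [(-0.0, np.float64(6.1)), (0.15, np.float64(5.5)), (0.03, np.float64(12.2)), (-0.64, np.float64(0.8)), (0.16, np.float64(5.7))]
top jaws
[ 483.73 -227.86   16.07] [(0.0, np.float64(9.6)), (-0.74, np.float64(3.5)), (0.09, np.float64(6.9)), (0.42, np.float64(11.1)), (-0.06, np.float64(9.3))]
block hover
[ 489.73 -228.18   16.39] [(-0.01, np.float64(11.6)), (0.01, np.float64(9.3)), (0.0, np.float64(3.8))]
block mat
[550.12  -4.97  16.45] [(-0.01, np.float64(7.9)), (0.39, np.float64(10.6)), (0.06, np.float64(7.0)), (-0.06, np.float64(8.3)), (-0.34, np.float64(8.9))]
```

```bash
python3 go.py 486.2 -229.3 38 -73.58
```

```text
t 15.8 tcp [ 488.7 -227.8   84.8] tool-x [-0.001  0.    -1.   ] y-ang -73.59 z-ang -163.59 q [-27.7  -5.9 108.9   0.   77.1  45.9] F [-0.1  0.2 -0.3] gap 53.7
shift cm, present axes [4.68 0.08 0.28] after-turn axes [4.68 0.07 0.28] rotvec [-0.01  0.03  0.03]
```

Request:
arm_command --moves "0 0.08 0.28 0 0 0 1; 0 0 0 0 0 0 1; 0 0 0 0 0 0 1; 0.8 0 0 0 0 0 1; 0.8 0 0 0 0 0 1; 0.6 0 0 0 0 0 1; 0.6 0 0 0 0 0 1; 0 0 0 0 0 0 1; 0 0 0 0 0 0 1; 0 0 0 0 0 0 1"

```text
time: 17.05
eef_pos: [486.3, -230.0, 57.6]
tcp_rot: [131.5, 90.0, -32.1]
force: [0.2, -0.2, -0.8]
finger_gap: 53.7
```

```bash
python3 go.py 486.2 -229.3 36.9 -73.58; python3 - <<'E'
from ov import *
import pickle
s=capture("side");t=capture("top"); pickle.dump((t,s),open("c4.pkl","wb")); crop(s,"h_s.png",370,320,470,430,6)
E
```

```text
t 17.05 tcp [ 486.3 -230.    57.6] tool-x [ 0. -0. -1.] y-ang -73.64 z-ang -163.64 q [-28.   -4.7 110.5  -0.   74.2  45.6] F [ 0.2 -0.2 -0.8] gap 53.7
shift cm, present axes [ 2.07 -0.07 -0.01] after-turn axes [ 2.07 -0.07 -0.01] rotvec [-0.06 -0.02 -0.02]
```

View pics/h_s.png

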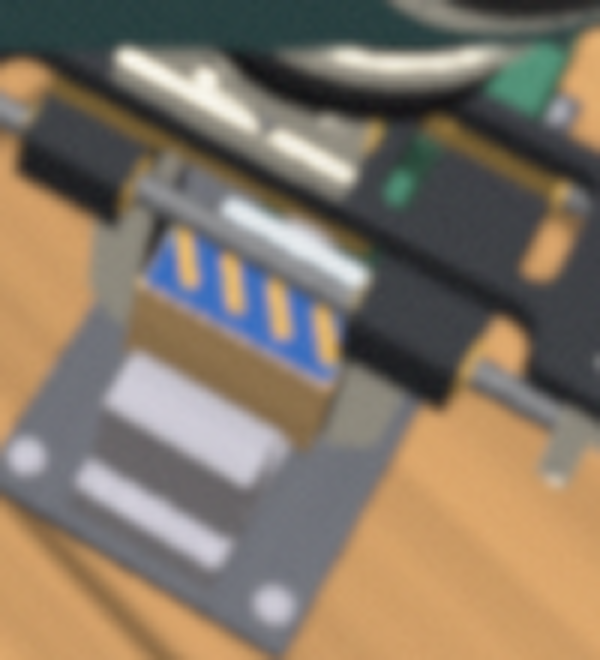

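```bash
cat > r4.py <<'E'
from ef import *
f=lambda *a:[np.array(x,float) for x in a]
_,s=pickle.load(open("c4.pkl","rb"))
zb=57.6-16.4
B=[f((-13,-22,zb+36),(-13,22,zb+36)),f((-13,27,zb+14),(-13,27,zb+36)),f((-13,-27,zb+16),(-13,-27,zb+36))]
p=edgefit(s,B,(487.1,-231,16.4),half=2)
overlay(s,"h_o.png",p,[box(-13,13,-27,27,zb,zb+36)],370,320,470,430,6)
v=np.array([482.75,-231.58])
a=np.radians(16.5);d=p[:2]-v;print("in vise",d[0]*np.cos(a)+d[1]*np.sin(a),-d[0]*np.sin(a)+d[1]*np.cos(a))
S=[f((-45,45,6),(30,45,6)),f((-45,-45,6),(-45,45,6)),f((-40,-45,6),(10,-45,6)),f((-14,-18,54),(-14,18,54))]
overlay(s,"h_o2.png",(482.75,-231.58,16.57),VB[:1]+[box(-34,-14,-21,21,20,54)],370,320,470,430,6)
E
python3 r4.py
```

```text
[ 487.1  -230.9    25.26] [(-0.05, np.float64(8.3)), (0.74, np.float64(4.1)), (-0.56, np.float64(4.7))]
in vise 4.364899002013611 -0.5796614612250799
```

View pics/h_o.png

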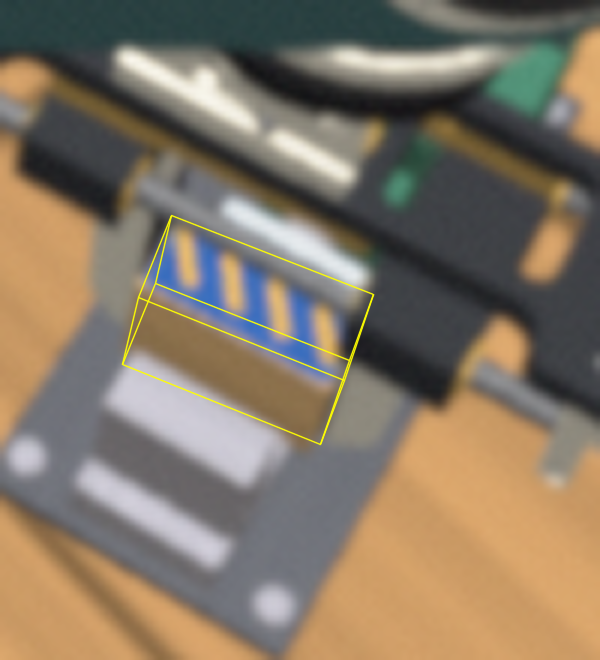

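View pics/h_o2.png

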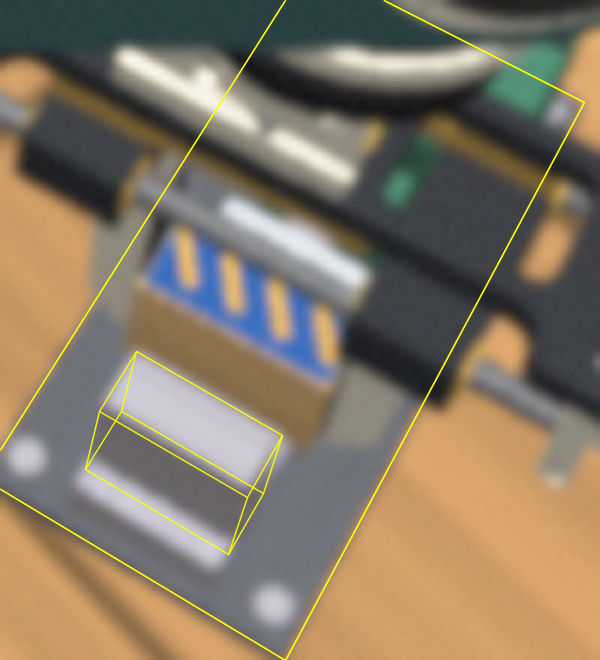

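The block now sits between the open jaws without touching. The measured offset in the vise is about (4.4, -0.6). I make a 0.6 mm correction and go on down.

Request:
arm_command --moves "0.6 -0.06 0 0 0 0 1; 0.6 0 0 0 0 0 1; 0.4 0 0 0 0 0 1; 0.2 0 0 0 0 0 1; 0.1 0 0 0 0 0 1; 0.08 0 0 0 0 0 1; 0 0 0 0 0 0 1; 0.06 0 0 0 0 0 1; 0 0 0 0 0 0 1; 0 0 0 0 0 0 1"

```text
time: 18.4
eef_pos: [486.0, -229.3, 37.0]
tcp_rot: [-111.1, 90.0, 85.3]
force: [-0.4, -0.1, -1.9]
finger_gap: 54.2
```

```bash
python3 go.py 486.2 -229.3 36.4 -73.58
```

```text
t 18.4 tcp [ 486.  -229.3   37. ] tool-x [ 0.  0. -1.] y-ang -73.64 z-ang -163.64 q [-28.   -3.5 111.4   0.   72.1  45.7] F [-0.4 -0.1 -1.9] gap 54.2
shift cm, present axes [ 0.06  0.   -0.02] after-turn axes [ 0.06  0.   -0.02] rotvec [-0.06 -0.    0.  ]
```

Request:
arm_command --moves "0.05 0 0 0 0 0 1; 0 0 0 0 0 0 1; 0.05 0 0 0 0 0 1; 0 0 0 0 0 0 1; 0 0 0 0 0 0 1; 0 0 0 0 0 0 1; 0 0 0 0 0 0 1; 0 0 0 0 0 0 1; 0 0 0 0 0 0 1; 0 0 0 0 0 0 1"

```text
time: 19.65
eef_pos: [486.1, -229.3, 36.4]
tcp_rot: [147.5, 90.0, -16.2]
force: [-3.0, 2.0, 5.9]
finger_gap: 54.0
```

Request:
arm_command --moves "0 0 0 0 0 0 0.5; 0 0 0 0 0 0 0; 0 0 0 0 0 0 0; 0 0 0 0 0 0 0; -1 0 0 0 0 0 0; -2 0 0 0 0 0 0; -3 0 0 0 0 0 0; -4 0 0 0 0 0 0; -4 0 0 0 0 0 0; -2 0 0 0 0 0 0"

```text
time: 20.9
eef_pos: [486.5, -229.5, 199.5]
tcp_rot: [135.9, 89.8, -27.8]
force: [0.4, 0.2, 0.5]
finger_gap: 92.8
```

```bash
python3 go.py; python3 - <<'E'
from ov import *
import pickle
s=capture("side");t=capture("top"); pickle.dump((t,s),open("c5.pkl","wb")); crop(s,"i_s.png",365,300,475,430,6);crop(t,"i_t.png",400,145,540,295,4)
E
```

```text
t 20.9 tcp [ 486.5 -229.5  199.5] tool-x [ 0.003 -0.002 -1.   ] y-ang -73.64 z-ang -163.64 q [-28.  -10.2 101.9   0.   88.1  45.7] F [0.4 0.2 0.5] gap 92.8
```

View pics/i_s.png

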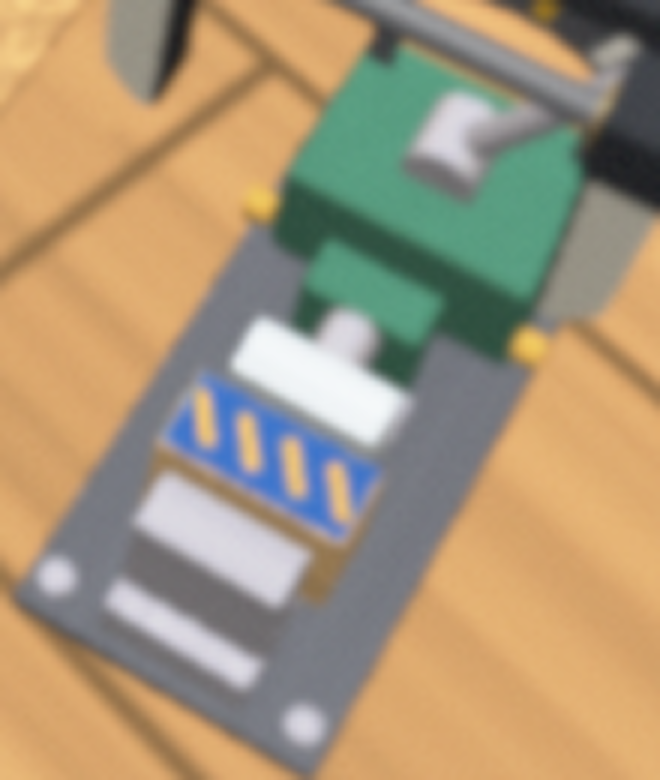

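View pics/i_t.png

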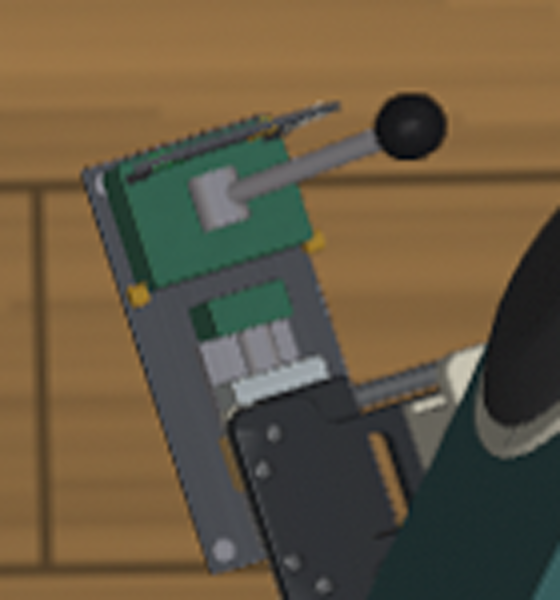

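```bash
cat > r5.py <<'E'
from ef import *
import sys
f=lambda *a:[np.array(x,float) for x in a]
t,s=pickle.load(open(sys.argv[1],"rb"))
B=[f((-13,-27,56),(-13,27,56)),f((13,-27,56),(13,27,56)),f((-13,27,56),(13,27,56)),f((-13,-27,56),(13,-27,56))]
p=edgefit(s,B,(487.1,-230.5,16.5),half=2)
V=[f((-45,45,6),(85,45,6)),f((-40,-45,6),(80,-45,6)),f((90,-30,46),(90,38,46)),f((60,-15,46),(60,15,46))]
v=edgefit(s,V,(482.7,-231.6,16.5),half=2)
a=np.radians(v[2]);d=p[:2]-v[:2];print("in vise",d[0]*np.cos(a)+d[1]*np.sin(a),-d[0]*np.sin(a)+d[1]*np.cos(a),p[2]-v[2])
overlay(s,"i_o.png",p,[box(-13,13,-27,27,20,56)],365,300,475,430,6)
im=s["img"].copy()
overlay(s,"i_o2.png",v,[VB[2],VB[0],VB[1]],365,300,475,430,6)
E
python3 r5.py c5.pkl
```

```text
[ 488.39 -229.38   16.46] [(0.64, np.float64(9.7)), (-0.83, np.float64(13.6)), (-0.33, np.float64(5.4)), (0.3, np.float64(6.0))]
[ 482.42 -231.54   16.5 ] [(-0.09, np.float64(8.3)), (0.09, np.float64(8.6)), (-0.0, np.float64(7.6)), (0.0, np.float64(7.9))]
in vise 6.338350378905583 0.37665140878048353 -0.04074781665099536
```

View pics/i_o.png

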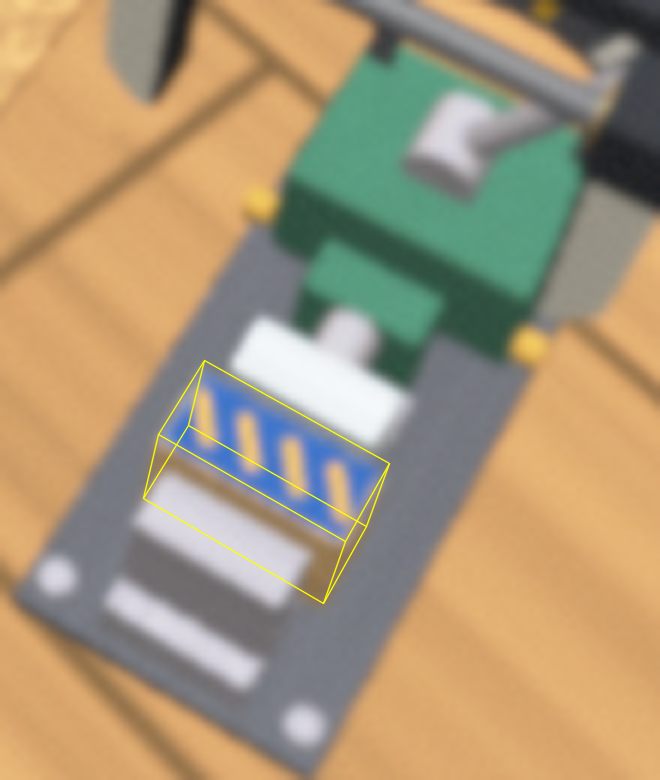

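View pics/i_o2.png

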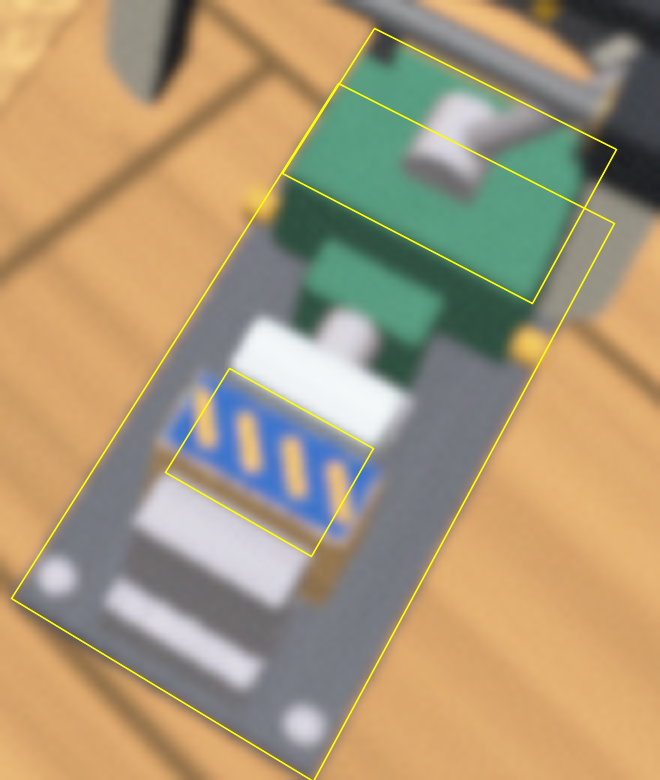

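The block stands between the jaws, square to about 0.1° and at roughly vise (4, -0.5). Next I go beside the knob with the fingers closed.

```bash
python3 - <<'E'
from h import *
print(place(482.4,-230.3,16.45,[(120,-102,150),(120,25,150)]))
E
python3 go.py 626.4 -294.1 199 -73.55
```

```text
[[ 626.37227426 -294.1434354   150.        ]
 [ 590.40860367 -172.34189847  150.        ]]
t 21.0 tcp [ 486.6 -229.6  198.5] tool-x [ 0.003 -0.002 -1.   ] y-ang -73.64 z-ang -163.64 q [-28.  -10.2 101.9  -0.   88.   45.7] F [ 0.4  0.8 -0.3] gap 92.6
shift cm, present axes [  0.    10.12 -11.6 ] after-turn axes [ -0.05  10.14 -11.58] rotvec [-0.09 -0.15 -0.15]
```

Request:
arm_command --moves "0 3.4 0 0 0 0 1; 0 3.4 0 0 0 0 1; 0 3.3 0 0 0 0 1; 0 0 -3.9 0 0 0 1; 0 0 -3.9 0 0 0 1; 0 0 -3.8 0 0 0 1; 0 0 0 0 0 0 1; 0 0 0 0 0 0 1; 0 0 0 0 0 0 1; 0 0 0 0 0 0 1" --squeeze 40

```text
time: 22.25
eef_pos: [625.2, -293.9, 196.1]
tcp_rot: [123.5, 90.0, -40.2]
force: [-0.5, 0.1, -0.2]
finger_gap: 0.9
```

```bash
python3 go.py 626.4 -294.1 150 -73.55; python3 - <<'E'
from ov import *
import pickle
s=capture("side");t=capture("top"); pickle.dump((t,s),open("c6.pkl","wb")); crop(s,"j_s.png",365,210,525,430,3);crop(t,"j_t.png",410,155,530,295,5)
E
```

```text
t 22.25 tcp [ 625.2 -293.9  196.1] tool-x [ 0. -0. -1.] y-ang -73.68 z-ang -163.68 q [-27.3   9.2  82.9  -0.   87.9  46.4] F [-0.5  0.1 -0.2] gap 0.9
shift cm, present axes [ 4.61  0.05 -0.1 ] after-turn axes [ 4.61  0.05 -0.1 ] rotvec [-0.13 -0.01 -0.01]
```

View pics/j_s.png

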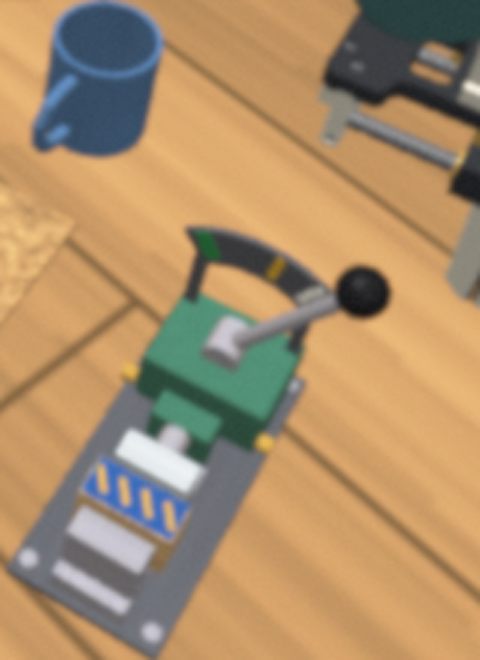

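View pics/j_t.png

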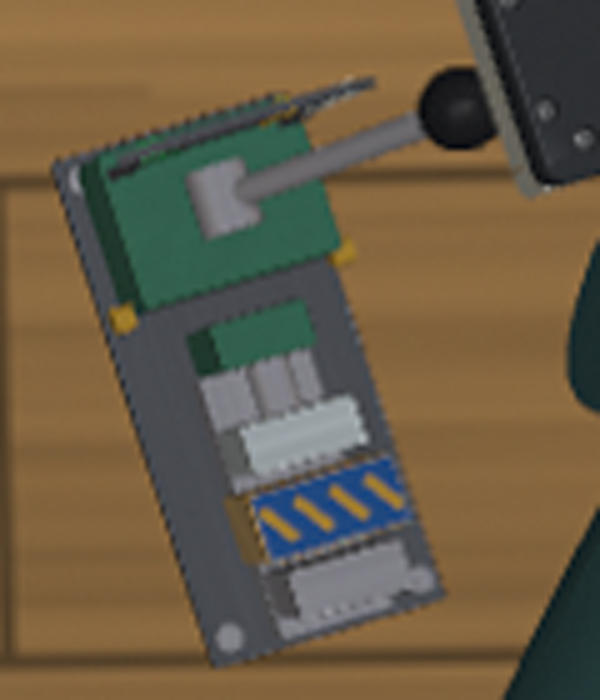

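The top view shows the block at (332,509) in the crop, with the jaw-gap centre at about (329,508), so it is centred to about 1 mm. Next I lower beside the knob.

Request:
arm_command --moves "2 0.05 -0.1 0 0 0 1; 1.6 0 0 0 0 0 1; 1.0 0 0 0 0 0 1; 0 0 0 0 0 0 1; 0 -0.8 0 0 0 0 1; 0 -0.8 0 0 0 0 1; 0 0 0 0 0 0 1; 0 0 0 0 0 0 1; 0 0 0 0 0 0 1; 0 0 0 0 0 0 1"

```text
time: 23.6
eef_pos: [622.4, -278.5, 149.9]
tcp_rot: [-47.3, 90.0, 149.0]
force: [-0.1, -0.3, -0.6]
finger_gap: 0.4
```

```bash
python3 go.py 590.4 -172.3 150 -73.55; python3 - <<'E'
from ov import *
s=capture("side"); crop(s,"k_s.png",420,230,540,350,5)
E
```

```text
t 23.6 tcp [ 622.4 -278.5  149.9] tool-x [-0.  0. -1.] y-ang -73.64 z-ang -163.64 q [-26.2   9.3  87.1   0.   83.6  47.4] F [-0.1 -0.3 -0.6] gap 0.4
shift cm, present axes [-1.000e-02 -1.109e+01  8.000e-02] after-turn axes [-1.000e-02 -1.109e+01  6.000e-02] rotvec [-0.09  0.    0.  ]
```

View pics/k_s.png

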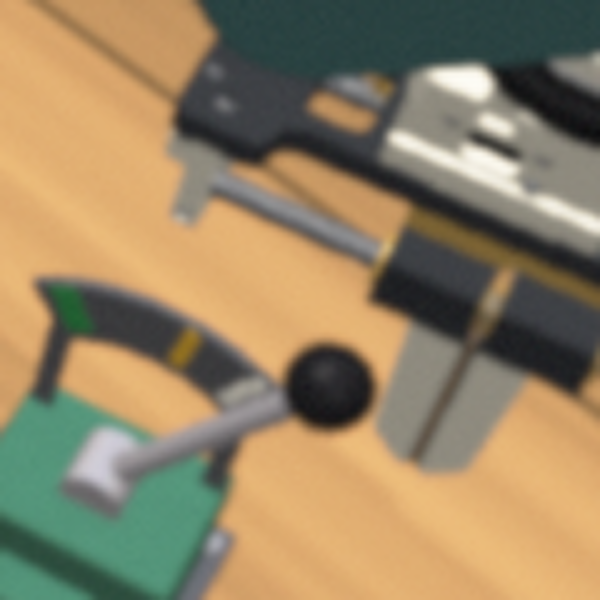

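Request:
arm_command --moves "0 -0.8 0 0 0 0 1; 0 -1 0 0 0 0 1; 0 -1 0 0 0 0 1; 0 -1 0 0 0 0 1; 0 -1 0 0 0 0 1; 0 -1 0 0 0 0 1; 0 -1 0 0 0 0 1; 0 -1 0 0 0 0 1; 0 -1 0 0 0 0 1; 0 -0.8 0 0 0 0 1"

```text
time: 24.9
eef_pos: [594.9, -185.3, 149.4]
tcp_rot: [-50.0, 89.9, 146.3]
force: [0.1, 1.5, 0.2]
finger_gap: 0.1
```

```bash
python3 go.py 590.4 -172.3 150 -73.55; python3 - <<'E'
from ov import *
s=capture("side"); crop(s,"l_s.png",365,220,515,430,4)
E
```

```text
t 24.9 tcp [ 594.9 -185.3  149.4] tool-x [-0.001  0.001 -1.   ] y-ang -73.62 z-ang -163.62 q [-19.7   2.1  94.9   0.   83.1  54. ] F [0.1 1.5 0.2] gap 0.1
shift cm, present axes [-0.06 -1.38  0.07] after-turn axes [-0.06 -1.38  0.07] rotvec [-0.07  0.04  0.05]
```

View pics/l_s.png

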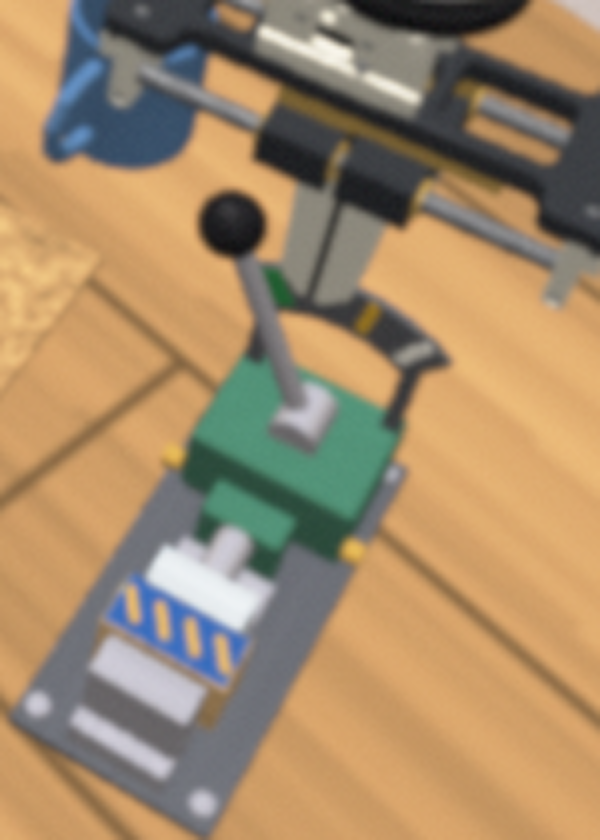

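```bash
python3 - <<'E'
from h import *
s=capture("side")
v=(482.5,-231.5,16.5)
for th in (.9,.95,1.0,1.05,1.1):
    a=th-.525; print(th,((proj(s,place(*v,(120,110*np.sin(a),50+110*np.cos(a))))-[365,220]+.5)*4-.5).round(1))
g=s["img"].max(2)[260:300,405:440]; n,l,st,ce=cv2.connectedComponentsWithStats((g<60).astype(np.uint8)); 
i=1+np.argmax(st[1:,4]); print(st[i],ce[i]+[405,260],(ce[i]+[405-365,260-220]+.5)*4-.5)
E
```

```text
0.9 [[255.6 229.3]]
0.95 [[243.  227.1]]
1.0 [[230.6 225.5]]
1.05 [[218.6 224.4]]
1.1 [[206.9 223.8]]
[  8   9  15  15 164] [420.20121951 275.70731707] [222.30487805 224.32926829]
```

The lever has snapped over: the knob is clear of the finger and measures about 1.03 rad. I back off and re-check.

Request:
arm_command --moves "0 1 0 0 0 0 1; 0 2 0 0 0 0 1; -1 2 0 0 0 0 1; -3 2 0 0 0 0 1; -4 2 0 0 0 0 1; -2 4 0 0 0 0 1; 0 4 0 0 0 0 1; 0 0 0 0 0 0 1; 0 0 0 0 0 0 1; 0 0 0 0 0 0 1"

```text
time: 26.25
eef_pos: [643.1, -349.1, 250.0]
tcp_rot: [-115.1, 90.0, 81.3]
force: [0.6, 0.7, -0.2]
finger_gap: 0.4
```

```bash
cat > chk.py <<'E'
from ov import *
import pickle
s=capture("side");t=capture("top"); pickle.dump((t,s),open("c7.pkl","wb"))
crop(s,"m_s.png",365,220,515,430,4);crop(t,"m_t.png",405,145,525,295,5)
for c,v in((s,(482.5,-231.5,16.5)),(t,(483.9,-229.6,16.3))):
    P=[proj(c,place(*v,(120,110*np.sin(a-.525),50+110*np.cos(a-.525))))[0] for a in(.38,1.0,1.05,1.1)]; print(np.round(P,1).tolist())
    u,w=np.round(P[2]).astype(int); g=c["img"].max(2)[w-14:w+15,u-14:u+15]; n,l,st,ce=cv2.connectedComponentsWithStats((g<60).astype(np.uint8)); i=1+np.argmax(st[1:,4]); print(st[i],ce[i]+[u-14,w-14])
E
python3 chk.py; python3 go.py
```

```text
[[462.9, 290.3], [422.3, 276.0], [419.3, 275.7], [416.3, 275.6]]
[  8   7  15  15 171] [419.9122807  275.67836257]
[[481.3, 182.4], [439.8, 195.7], [436.6, 196.8], [433.5, 197.8]]
[  3   4  20  25 307] [435.40065147 197.00651466]
t 26.35 tcp [ 643.2 -348.8  250.2] tool-x [ 0. -0. -1.] y-ang -73.6 z-ang -163.6 q [-30.5  13.5  73.    0.   93.5  43.1] F [ 0.1 -0.6  0.3] gap 0.4
```

View pics/m_s.png

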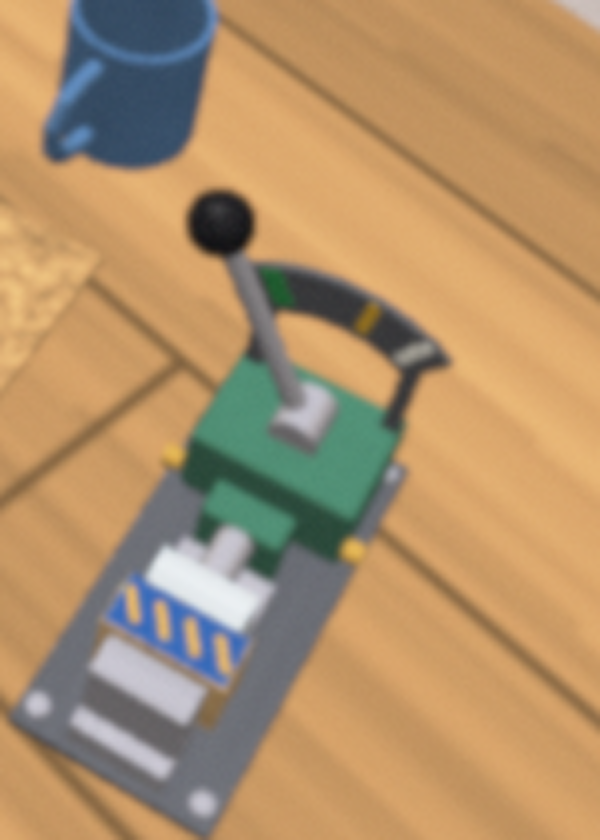

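View pics/m_t.png

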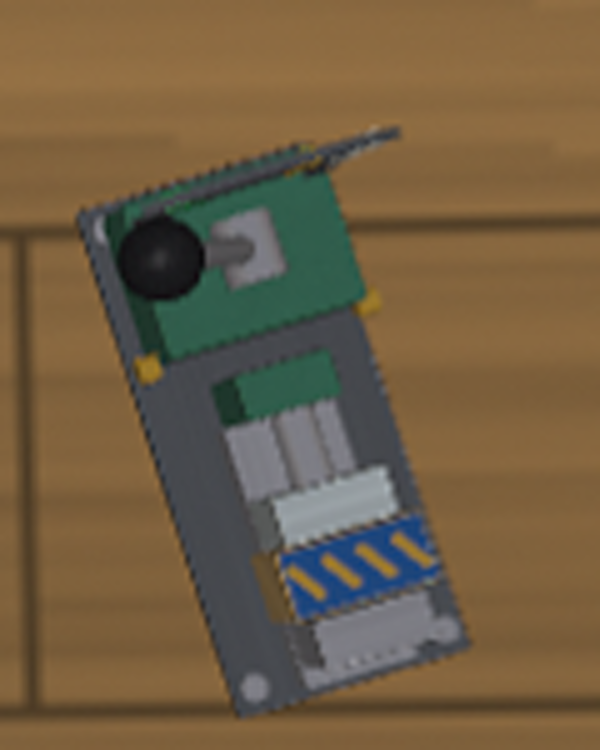

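```bash
python3 - <<'E'
from h import *
import pickle
t0,_=pickle.load(open("c0.pkl","rb")); t1,_=pickle.load(open("c7.pkl","rb"))
d=np.abs(t0["img"].astype(int)-t1["img"]).max(2)
for n,(u,v,w,h) in dict(jar=(185,105,50,55),mug=(320,110,50,75),gouge=(330,268,35,90),rack=(190,260,70,45)).items(): print(n,(d[v:v+h,u:u+w]>40).sum())
cv2.imwrite("pics/full.png",t1["img"][:,:,::-1])
E
```

```text
jar 0
mug 0
gouge 0
rack 435
```

View pics/full.png

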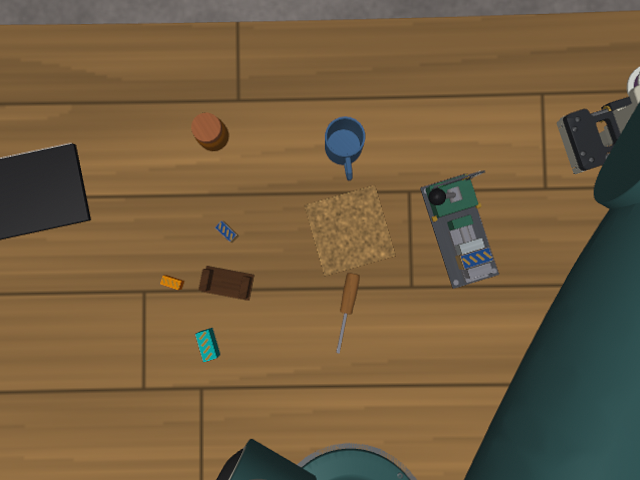

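Everything is in place: the jar, mug and gouge show no change, the block is at (477,258) in the closed vise, the knob is over at (437,196), and the arm is clear.

```bash
python3 -c "
from station import job
print(job.hand_in())"
```

```text
the job is handed in; nothing more can be done
None
```

The block is clamped in the vise with the lever in the float notch, and I handed the job in at about 26 s. I lifted it from the rack by its long sides and stood it on the mat. Then I took it again by its ends, set it on the vise bed between the open jaws and let go. Last I pushed the lever over with the closed fingers until it snapped past the detent, and moved the arm clear.

**Last checks:**
- **Lever:** the knob measures about 1.04 rad in the side view and 1.07 in the top view, against 1.05 for float. It stayed there after the arm left.
- **Jaw and block:** the moving jaw is up to the block. The block is centred along the jaws to about 1 mm in the top view, and was square to about 0.1° when set down.
- **Bystanders:** the jar, mug and gouge show no change in the top picture.

**Where readings disagreed:**
- The two cameras differed by 1–3 mm on the vise position, so I used a value between them, corrected against the held block.
- One side-view edge fit put the block at x 6.3 in the vise because it latched onto the jaw edge. Its corners by eye gave about x 4, y -0.5, and the top view agreed that it was centred.

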